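# Fit the idler roller and hold the belt tensioner back

## Robot

A 6-joint arm with a two-finger parallel gripper is mounted at the origin on the work surface. World frame = base frame: x ahead of the robot, y to its left, z up, the work surface at z = 0. Lengths are in m, angles in rad, forces in N, time in s.
With the tool pointing down it reaches from about 0.25 to 0.725 m from the base axis. Payload 4 kg.
Tool frame: the origin (TCP) lies on the centre line of the jaws, within the pads' length; the fingertips stand 14 mm ahead of it and the grasp point (between the pads) lies 5 mm behind it; z points along the fingers, x is the direction in which the jaws open and shut, and the axes are right-handed (so a half turn about z gives the same grasp; the last joint's range is limited). The gripper opens to 85 mm and grips with 20 to 120 N. Pads are 22 mm wide; open, the fingers measure 114 mm over their backs; the gripper's body (76 mm by 85 mm) begins 54 mm behind the grasp point. The pads swing forward as they close: fully open they stand 13 mm farther back than shut.
Start: joints at [1.334, 0.241, 0.005, 1.335, 0, 1.571], TCP at [0.117, 0.486, 0.245] pointing down, gripper open.
Joint ranges: [-2.72, 2.72], [-1.05, 1.87], [-1.09, 1.28], [-1.99, 2.15], [-1.42, 1.44], [-3.14, 3.14]. Speed limits (rad/s): [2.79, 2.79, 3.14, 3.14, 3.14, 3.14].

## Interface

Orientations are given as a unit quaternion [x, y, z, w].
In Python, from workcell import bot gives the robot as it stands.
- The arm moves only by the tool play_rows, never from a script. Its argument "motion" is a list of rows, each an object with "fingers": the closure, from -1 (fully open) to 1 (shut), so that 0 is half open; "translation": the shift along the tool's x, y, z in cm, a list of three; "roll": the turn about the tool's z in degrees. A call has 1 to 20 rows; each row is the pose to reach, as a shift and turn from the pose commanded when the call began, along the tool's axes at that moment; what a row does not reach only later rows make up. A row lasts 1/12 s, in which the tool goes at most 41.7 mm and 7.16 degrees, less where a joint would pass 70% of its speed; a pose out of reach is approached as far as the arm can. A call with a gripper value outside its range is refused whole. The fingers move at their own pace and stop on an object; the grip force is fixed at half the most. Time passes only in rows, so rows that repeat a pose let the fingers close. It gives the time, the measured TCP pose, the force and the opening at its end, in the units of the state.
- bot.get_obs(): the state, without advancing time (a new reading comes with each control period).
- bot.camera(name): name is "scene" or "top" or "wrist"; returns a dict with "pixels" (420x560x3 uint8, red, green, blue), "intrinsics" (3x3 intrinsics, pixels), "world_to_cam" (4x4, takes a point from world to camera coordinates). Camera axes: x right, y down, z forward; pixel columns grow to the right and rows downward; lengths in m; the calibration is good to about 2 mm. A picture is of the moment at which its call begins. There is no depth.
- bot.job_done(): hands the job in, once; it reports no verdict.
The state is a dict: "clock": time; "joint_pos": joint angles; "joint_vel": joint speeds; "tau": joint torques, N m; "eef_pos": TCP position; "tool_rot": TCP orientation; "ft_force": force on the tool from outside, world axes, zero at the start; "ft_torque": the same for the moment, N m; "grip_width": finger opening in m.
Only numpy, scipy, OpenCV 4.12 (cv2) and the standard library are available. Lean on these libraries where they do the work, as an engineer would, in place of code of your own. Each camera call takes 0.05 s, during which the arm holds its last target. There are 200 camera calls.

## Task

The belt drive of the flower dryer's fan is on the bench for a new belt. Take the black idler roller out of the blue spares bin and slip it fully home on the bare stub of the blue spring tensioner arm, then take the arm by its red handle and swing it back against its spring until it is hard against its stop. Finish holding it there by the handle, so that I can lay the belt on; leave the other spares and the grease tin alone.

Things in the scene. Friction and masses are not known exactly. Their poses are not given: they have to be found in the camera images.
- drive_plate: Grey drive plate, 260 mm (x) by 340 mm (y), lying flat on feet and fixed to the bench, top 20 mm above it; origin on the bench under its middle, z up. It carries two pulleys and the belt tensioner, no belt. Two steel stop posts (diameter 10 mm, up to 62 mm above the bench) stand 55 mm from the tensioner's pivot, one on each side of the arm: rest and stop.
- fan_pulley: Big aluminium belt pulley on the plate, diameter 100 mm, rim 60 to 80 mm and hub up to 92 mm above the bench; turns freely. Not handled. Origin: on its axis, 42 mm above the bench.
- drive_pulley: Small aluminium belt pulley on the plate, diameter 60 mm, rim 60 to 80 mm and hub up to 92 mm above the bench; turns freely. Not handled. Origin: on its axis, 42 mm above the bench.
- tensioner (a joint): Angle of the blue tensioner arm (flat bar, 50 to 58 mm above the bench) about its upright pivot, rad. 0: at rest. Grows as the arm is swung back, clockwise from above (its end moves to the plate's -x side, away from the pulleys), to the stop at 0.82. The spring pushes it to 0: 0.42 N m at 0, 1.0 at the stop (3 to 7 N at the handle).
- pivot (a point): Point on the tensioner's upright pivot axis, 60 mm above the bench. x points along the arm from the pivot to the stub, z up; it turns with the arm.
- stub_seat (a point): Foot of the bare steel stub that carries the roller, on the axis of the stub, at the level of the shoulder on which the roller sits (61 mm above the bench). The stub stands upright 100 mm from the pivot, diameter 10 mm, 30 mm tall above the shoulder, its top 5 mm tapered. The shoulder's diameter is 18 mm. Axes as pivot.
- stub_mid (a point): Point on the stub's axis 11 mm above the shoulder: where the middle of the roller is when it is fully home.
- handle: Red upright handle of the tensioner arm, a round grip of diameter 18 mm, from 68 to 118 mm above the bench (its top rounded), 140 mm from the pivot and 44 mm from the stub, beyond it and to the swing-back side. Origin: its foot on the axis of the grip, 58 mm above the bench. It revolves freely on its spindle.
- handle_grip (a point): Middle of the red grip's upper part, on its axis, 98 mm above the bench.
- spares_bin: Blue open bin 223 by 223 mm with four square compartments (each 105.5 mm inside, centres at x and y of plus and minus 54.5 mm), walls 4 mm thick, 26 mm tall, floor 4 mm thick; it stays where it is. Origin: under its middle; x and y along its sides. One spare lies in each compartment; which one where changes.
- roller: The idler roller: black plastic ring with a bright steel bearing, outer diameter 40 mm, 22 mm tall, plain bore of diameter 14 mm right through, alike both ways up; it lies flat in its compartment, axis upright. About 60 g. Origin: centre of its underside; z is its axis.
- roller_center (a point): Middle of the roller, 11 mm above its underside.
- collar: Spare steel collar, a ring of diameter 34 mm, 14 mm tall, lying flat in the bin. Leave it. Origin: centre of its underside.
- bush: Spare flanged brass bush, flange diameter 38 mm, 24 mm tall, standing in the bin. Leave it. Origin: centre of its underside.
- spare_pulley: Spare small aluminium pulley, diameter 52 mm, 18 mm tall, lying flat in the bin. Leave it. Origin: centre of its underside.
- grease_tin: Grease tin with a yellow cap and green label, diameter 64 mm, 60 mm tall, standing on the bench. Leave it. Origin: centre of its underside.
Things that resemble listed ones, but are neither listed nor needed, are in the scene too. What is meant by the roller is not green or turquoise, and is the larger of those in its own colour.

How it is judged:
By the outcome, as a careful person would: the job done as asked, in the order asked, and still so for the second after the job is handed in, while the arm keeps its last pose, push and grip.
It also fails if it takes over 64 s, if anything falls off the work surface, if the arm or the gripper's body presses on something with over 40 N, if the wrist force passes 120 N, or if a joint passes its speed limit or range.

## Working session

There is one attempt and no reset: what is moved stays moved. The work goes in short steps, Python scripts to look and compute and a tool call to move; the robot and the scene stay as the last step left them, time stands still between calls to the robot, and variables do not carry over. Pictures are saved under pics/ and viewed, about 8 in all and at most 12, crops included, and the job is handed in when it is done.

Besides the shell and the picture viewer there is one more tool, called after "Request:" in YAML: its name, and indented under it one key for each argument. play_rows: Moves the arm, as the interface text tells. Its arguments: {"type":"object","properties":{"motion":{"type":"array","items":{"type":"object","properties":{"fingers":{"type":"number"},"translation":{"type":"array","items":{"type":"number"}},"roll":{"type":"number"}}}}},"required":["motion"]}

```bash
mkdir -p pics
cat > h.py <<'E'
import numpy as np, cv2
from workcell import bot
def snap(n,f):
    c=bot.camera(n); cv2.imwrite('pics/'+f,c['pixels'][:,:,::-1]); np.savez('pics/'+f[:-4],**c); return c
def load(f): return np.load('pics/'+f+'.npz')
def ray(c,u,v,z):
    K=c['intrinsics'];T=c['world_to_cam'];R=T[:3,:3];o=-R.T@T[:3,3]
    d=R.T@np.linalg.inv(K)@np.array([u,v,1.]);return o+d*(z-o[2])/d[2]
def proj(c,p):
    q=c['world_to_cam']@np.r_[p,1];q=c['intrinsics']@q[:3];return q[:2]/q[2]
E
python3 - <<'E'
from h import *
a=snap('top','top1.png');b=snap('scene','scene1.png')
o=bot.get_obs();print({k:np.round(v,3) for k,v in o.items()})
print(a['intrinsics'],a['world_to_cam'])
E
```

```text
{'clock': np.float64(0.1), 'joint_pos': array([ 1.334,  0.241,  0.004,  1.335, -0.   ,  1.571]), 'joint_vel': array([-0.   , -0.002,  0.003,  0.001, -0.002, -0.   ]), 'tau': array([ 0.0000e+00, -3.7314e+01,  2.5301e+01,  1.1000e-02,  0.0000e+00,
       -0.0000e+00]), 'eef_pos': array([0.117, 0.486, 0.244]), 'tool_rot': array([ 0.786,  0.619, -0.001,  0.001]), 'ft_force': array([ 0.807, -0.419,  0.439]), 'ft_torque': array([-0.025, -0.023,  0.004]), 'grip_width': np.float64(0.085)}
[[389.76081984   0.         276.30767874]
 [  0.         389.76081984 216.04236647]
 [  0.           0.           1.        ]] [[ 9.33328066e-04 -9.99672491e-01 -2.55742122e-02  1.04597322e-01]
 [-9.85143742e-01  3.47268219e-03 -1.71696673e-01  5.41411723e-01]
 [ 1.71729252e-01  2.53545244e-02 -9.84817857e-01  1.11516023e+00]
 [ 0.00000000e+00  0.00000000e+00  0.00000000e+00  1.00000000e+00]]
```

View pics/top1.png

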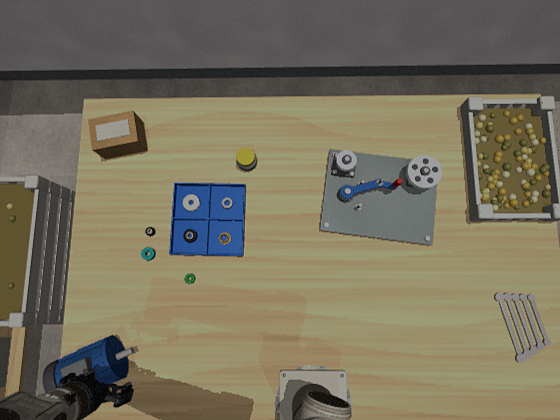

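View pics/scene1.png

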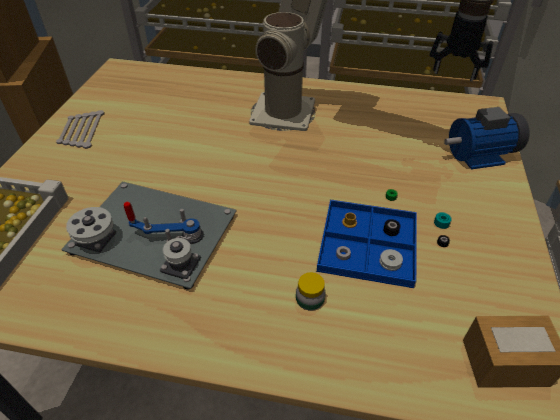

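Run:
```python
from h import *
c=load('top1')
im=cv2.imread('pics/top1.png');s=load('scene1');im2=cv2.imread('pics/scene1.png')
A=cv2.resize(im[140:250,315:445],None,fx=4,fy=4,interpolation=2)
B=cv2.resize(im2[180:285,60:240],None,fx=4,fy=4,interpolation=2)
B=B[:440,:560] if 0 else cv2.resize(B,(640,373))
o=np.zeros((A.shape[0]+0,520,3),np.uint8)
cv2.imwrite('pics/crop1.png',A)
hsv=cv2.cvtColor(im,cv2.COLOR_BGR2HSV)
# blobs
roi=im[215:255,172:208].max(2)<60
n,l,st,ce=cv2.connectedComponentsWithStats(roi.astype(np.uint8));print([(st[i,4],ce[i]+[172,215]) for i in range(1,n) if st[i,4]>15])
red=((hsv[...,0]<8)|(hsv[...,0]>172))&(hsv[...,1]>150)&(hsv[...,2]>80)
n,l,st,ce=cv2.connectedComponentsWithStats(red.astype(np.uint8));print([(st[i],ce[i]) for i in range(1,n) if st[i,4]>8])
hs=cv2.cvtColor(im2,cv2.COLOR_BGR2HSV);red=((hs[...,0]<8)|(hs[...,0]>172))&(hs[...,1]>150)&(hs[...,2]>80)
n,l,st,ce=cv2.connectedComponentsWithStats(red.astype(np.uint8));print([(st[i],ce[i]) for i in range(1,n) if st[i,4]>20])
print('roller',ray(c,190,236,.026),'pivot',ray(c,345.5,191.5,.06),'handle top',ray(c,400,182,.118))
print('bin corners',[ray(c,*p,.026).round(3) for p in [(175,184),(246,185),(244,255),(171,254)]])
```

```text
[(np.int32(25), array([172.64, 227.64])), (np.int32(88), array([190.21590909, 235.64772727]))]
[(array([397, 179,   5,   5,  23], dtype=int32), array([399., 181.]))]
[(array([124, 202,   6,   5,  26], dtype=int32), array([126.34615385, 203.88461538]))]
roller [0.48489341 0.36626888 0.026     ] pivot [ 0.61282172 -0.1021008   0.06      ] handle top [ 0.62567643 -0.24705004  0.118     ]
bin corners [array([0.648, 0.42 , 0.026]), array([0.643, 0.198, 0.026]), array([0.427, 0.201, 0.026]), array([0.43 , 0.422, 0.026])]
```

View pics/crop1.png

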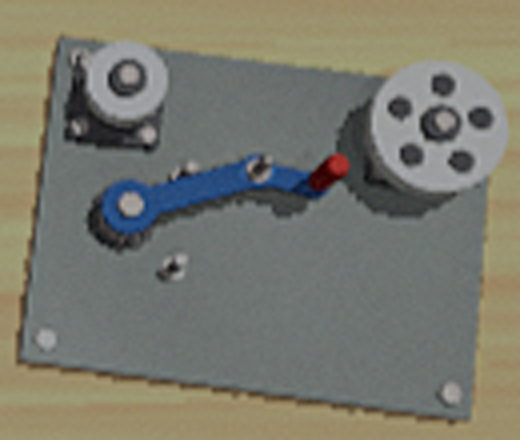

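```bash
cat >> h.py <<'E'
from scipy.spatial.transform import Rotation as Ro
def togo(p,heading=None):
    o=bot.get_obs();R=Ro.from_quat(o['tool_rot']).as_matrix()
    h=np.degrees(np.arctan2(R[1,0],R[0,0]))
    print('pos',o['eef_pos'].round(4),'heading',h.round(2),'w',o['grip_width'].round(4),'F',o['ft_force'].round(1),'t',o['clock'])
    print('shift cm',(R.T@(np.array(p)-o['eef_pos'])*100).round(2), 'tilt',R[2].round(3), 'roll',None if heading is None else round(-((heading-h+90)%180-90),2))
E
python3 - <<'E'
from h import *
togo([.485,.366,.13],88.7)
c=load('top1')
for n,p,z in [('pivot',(347.5,191),.06),('stubtop',(380,181.5),.091),('fan',(425,170.5),.092),('stop',(358,207),.062)]: print(n,ray(c,*p,z).round(3))
E
```

```text
Traceback (most recent call last):
  File "h.py", line 15, in togo
    print('pos',o['eef_pos'].round(4),'heading',h.round(2),'w',o['grip_width'].round(4),'F',o['ft_force'].round(1),'t',o['clock'])
                                                               ^^^^^^^^^^^^^^^^^^^^^
AttributeError: 'float' object has no attribute 'round'
```

```bash
sed -i "s/o\['grip_width'\].round(4)/round(o['grip_width'],4)/" h.py
python3 - <<'E'
from h import *
togo([.485,.366,.13],88.7)
c=load('top1')
for n,p,z in [('pivot',(347.5,191),.06),('stubtop',(380,181.5),.091),('fan',(425,170.5),.092),('stop',(358,207),.062)]: print(n,ray(c,*p,z).round(3))
E
```

```text
pos [0.1172 0.4855 0.2445] heading 76.43 w 0.0851 F [ 0.8 -0.4  0.4] t 0.1
shift cm [-2.97 38.56 11.45] tilt [-0.002  0.    -1.   ] roll -12.27
pivot [ 0.614 -0.108  0.06 ]
stubtop [ 0.635 -0.198  0.091]
fan [ 0.666 -0.329  0.092]
stop [ 0.565 -0.137  0.062]
```

Request:
play_rows:
  motion:
    - {"fingers": -0.41, "translation": [-3, 38.6, 0], "roll": -12.3}
    - {"fingers": -0.41, "translation": [-3, 38.6, 0], "roll": -12.3}
    - {"fingers": -0.41, "translation": [-3, 38.6, 0], "roll": -12.3}
    - {"fingers": -0.41, "translation": [-3, 38.6, 0], "roll": -12.3}
    - {"fingers": -0.41, "translation": [-3, 38.6, 0], "roll": -12.3}
    - {"fingers": -0.41, "translation": [-3, 38.6, 0], "roll": -12.3}
    - {"fingers": -0.41, "translation": [-3, 38.6, 0], "roll": -12.3}
    - {"fingers": -0.41, "translation": [-3, 38.6, 0], "roll": -12.3}
    - {"fingers": -0.41, "translation": [-3, 38.6, 0], "roll": -12.3}
    - {"fingers": -0.41, "translation": [-3, 38.6, 0], "roll": -12.3}
    - {"fingers": -0.41, "translation": [-3, 38.6, 11], "roll": -12.3}
    - {"fingers": -0.41, "translation": [-3, 38.6, 11], "roll": -12.3}
    - {"fingers": -0.41, "translation": [-3, 38.6, 11], "roll": -12.3}
    - {"fingers": -0.41, "translation": [-3, 38.6, 11], "roll": -12.3}
    - {"fingers": -0.41, "translation": [-3, 38.6, 11], "roll": -12.3}

```text
clock: 1.35
eef_pos: [0.4842, 0.3653, 0.1335]
tool_rot: [0.715, 0.699, -0.003, -0.0]
ft_force: [0.2, -0.5, 0.1]
grip_width: 0.0598
```

Run:
```python
from h import *
w=snap('wrist','w1.png'); togo([.485,.366,.026],88.7)
for p in ([.485,.366,.026],[.485,.366,.004]): print(proj(w,p))
t=w['world_to_cam'];print('cam',-t[:3,:3].T@t[:3,3])
```

```text
pos [0.4857 0.3665 0.1359] heading 88.74 w 0.0602 F [-0.2  0.1  1. ] t 1.4
shift cm [-0.05 -0.07 10.99] tilt [-0. -0. -1.] roll 0.04
[283.92565585 207.23670008]
[283.71279807 197.95026119]
cam [0.40447992 0.36582555 0.26211599]
```

View pics/w1.png

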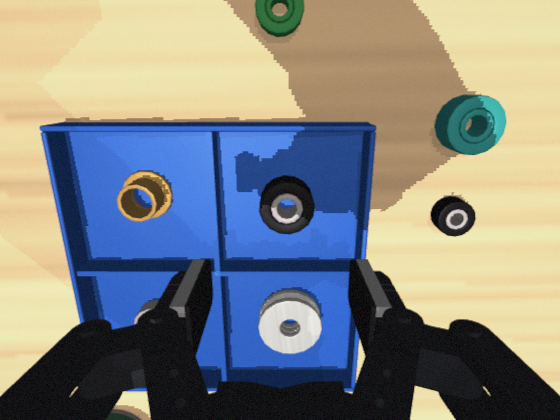

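Run:
```python
from h import *
w=load('w1');im=cv2.cvtColor(cv2.imread('pics/w1.png'),cv2.COLOR_BGR2HSV)
r=im[165:240,250:330]
m=((r[...,1]<60)&(r[...,2]>90)).astype(np.uint8)
n,l,st,ce=cv2.connectedComponentsWithStats(m)
for i in range(1,n):
  if st[i,4]>100:
    ct=max(cv2.findContours((l==i).astype(np.uint8),0,2)[0],key=len);e=cv2.fitEllipse(ct)
    print(st[i],e); u,v=e[0][0]+250,e[0][1]+165;print(u,v,ray(w,u,v,.026))
m=(r.max(2)*0+(r[...,2]<70)&(r[...,1]<120)).astype(np.uint8)
n,l,st,ce=cv2.connectedComponentsWithStats(m)
for i in range(1,n):
  if st[i,4]>100: print(st[i]+[250,165,0,0,0],ce[i]+[250,165],ray(w,*(ce[i]+[250,165]),.018))
togo([.485,.366,.026],88.7)
```

```text
[ 21  29  32  30 450] ((36.31816864013672, 43.50367736816406), (28.99001121520996, 30.383520126342773), 75.96106719970703)
286.3181686401367 208.50367736816406 [0.48598189 0.36767058 0.026     ]
[ 260  176   54   58 1623] [286.26617375 203.94639556] [0.48523877 0.36775643 0.018     ]
pos [0.4857 0.3665 0.1359] heading 88.74 w 0.0602 F [-0.2  0.1  1. ] t 1.4
shift cm [-0.05 -0.07 10.99] tilt [-0. -0. -1.] roll 0.04
```

Request:
play_rows:
  motion:
    - {"fingers": -0.41, "translation": [0.1, 0, 4], "roll": 0}
    - {"fingers": -0.41, "translation": [0.1, 0, 7], "roll": 0}
    - {"fingers": -0.41, "translation": [0.1, 0, 9], "roll": 0}
    - {"fingers": -0.41, "translation": [0.1, 0, 10.2], "roll": 0}
    - {"fingers": -0.41, "translation": [0.1, 0, 11.1], "roll": 0}
    - {"fingers": -0.41, "translation": [0.1, 0, 11.1], "roll": 0}
    - {"fingers": -0.41, "translation": [0.1, 0, 11.1], "roll": 0}
    - {"fingers": 0.5, "translation": [0.1, 0, 11.1], "roll": 0}
    - {"fingers": 0.5, "translation": [0.1, 0, 11.1], "roll": 0}
    - {"fingers": 0.5, "translation": [0.1, 0, 11.1], "roll": 0}
    - {"fingers": 0.5, "translation": [0.1, 0, 11.1], "roll": 0}
    - {"fingers": 0.5, "translation": [0.1, 0, 11.1], "roll": 0}
    - {"fingers": 0.5, "translation": [0.1, 0, 11.1], "roll": 0}
    - {"fingers": 0.5, "translation": [0.1, 0, 11.1], "roll": 0}

```text
clock: 2.57
eef_pos: [0.487, 0.3685, 0.027]
tool_rot: [0.715, 0.699, 0.002, 0.0]
ft_force: [-0.4, 1.0, 5.9]
grip_width: 0.0374
```

Request:
play_rows:
  motion:
    - {"fingers": 1, "translation": [0, 0, -1], "roll": 0}
    - {"fingers": 1, "translation": [0, 0, -4], "roll": 0}
    - {"fingers": 1, "translation": [0, 0, -8], "roll": 0}
    - {"fingers": 1, "translation": [0, 0, -12], "roll": 0}
    - {"fingers": 1, "translation": [0, 0, -12], "roll": 0}
    - {"fingers": 1, "translation": [0, 0, -12], "roll": 0}

```text
clock: 3.07
eef_pos: [0.4877, 0.3689, 0.1493]
tool_rot: [0.715, 0.699, 0.005, 0.001]
ft_force: [-0.6, -0.1, -2.4]
grip_width: 0.0374
```

Run:
```python
from h import *
w=snap('wrist','w2.png'); togo([.635,-.2,.17],0)
```

```text
pos [0.4863 0.3678 0.1466] heading 88.73 w 0.0374 F [-0.4 -0.5 -1. ] t 3.1167
shift cm [-56.43  16.14  -2.43] tilt [ 0.002  0.003 -1.   ] roll 88.73
```

View pics/w2.png

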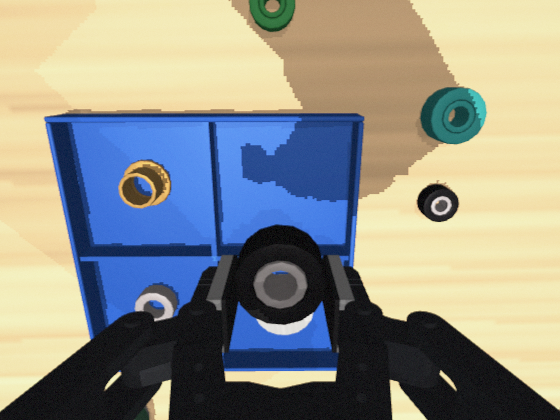

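Request:
play_rows:
  motion:
    - {"fingers": 1, "translation": [-4, 1.5, -3], "roll": 7}
    - {"fingers": 1, "translation": [-8, 3, -3], "roll": 14}
    - {"fingers": 1, "translation": [-11, 4, -3], "roll": 21}
    - {"fingers": 1, "translation": [-14, 5, -3], "roll": 28}
    - {"fingers": 1, "translation": [-17, 6, -3], "roll": 35}
    - {"fingers": 1, "translation": [-20, 7, -3], "roll": 42}
    - {"fingers": 1, "translation": [-23, 8, -3], "roll": 49}
    - {"fingers": 1, "translation": [-26, 9, -3], "roll": 56}
    - {"fingers": 1, "translation": [-29, 10, -3], "roll": 63}
    - {"fingers": 1, "translation": [-32, 11, -3], "roll": 70}
    - {"fingers": 1, "translation": [-35, 12, -3], "roll": 77}
    - {"fingers": 1, "translation": [-38, 13, -3], "roll": 84}
    - {"fingers": 1, "translation": [-41, 14, -3], "roll": 91}
    - {"fingers": 1, "translation": [-45, 15, -3], "roll": 98}
    - {"fingers": 1, "translation": [-49, 16, -2], "roll": 100.7}
    - {"fingers": 1, "translation": [-51.4, 17, -1.3], "roll": 100.7}
    - {"fingers": 1, "translation": [-51.4, 17, -1.3], "roll": 100.7}
    - {"fingers": 1, "translation": [-51.4, 17, -1.3], "roll": 100.7}
    - {"fingers": 1, "translation": [-51.4, 17, -1.3], "roll": 100.7}
    - {"fingers": 1, "translation": [-51.4, 17, -1.3], "roll": 100.7}

```text
clock: 4.78
eef_pos: [0.6436, -0.1489, 0.1568]
tool_rot: [0.995, -0.103, -0.001, -0.0]
ft_force: [0.3, 0.7, -1.5]
grip_width: 0.0374
```

Run:
```python
from h import *
w=snap('wrist','w3.png'); togo([.635,-.2,.17],-12)
for p in ([.635,-.198,.091],[.626,-.247,.118]): print(proj(w,p))
```

```text
pos [ 0.6438 -0.1487  0.1573] heading -11.86 w 0.0372 F [-0.1 -0.1 -0.7] t 4.8333
shift cm [ 0.19  5.2  -1.27] tilt [-0.001 -0.    -1.   ] roll 0.14
[282.84984522 298.2400862 ]
[285.04588096 394.70034837]
```

View pics/w3.png

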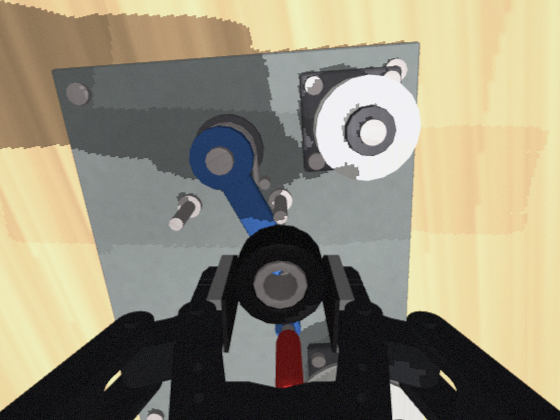

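Request:
play_rows:
  motion:
    - {"fingers": 1, "translation": [0, 4, -1.5], "roll": 0}
    - {"fingers": 1, "translation": [0, 8, -1.5], "roll": 0}
    - {"fingers": 1, "translation": [0, 11.5, -1.5], "roll": 0}
    - {"fingers": 1, "translation": [0, 11.5, -1.5], "roll": 0}
    - {"fingers": 1, "translation": [0, 11.5, -1.5], "roll": 0}
    - {"fingers": 1, "translation": [0, 11.5, -1.5], "roll": 0}

```text
clock: 5.33
eef_pos: [0.6204, -0.2616, 0.1726]
tool_rot: [0.995, -0.104, 0.0, -0.0]
ft_force: [-0.4, 0.1, -1.1]
grip_width: 0.0372
```

Run:
```python
from h import *
w=snap('wrist','w4.png'); togo([.635,-.2,.17],-12)
for p in ([.635,-.198,.091],[.626,-.247,.118]): print(proj(w,p))
im=cv2.imread('pics/w4.png');cv2.imwrite('pics/c4.png',cv2.resize(im[100:340,180:380],None,fx=2.5,fy=2.5,interpolation=2))
```

```text
pos [ 0.6205 -0.2611  0.1726] heading -11.85 w 0.0373 F [-0.4  0.7 -1.1] t 5.3833
shift cm [ 0.16 -6.28  0.26] tilt [ 0.    -0.001 -1.   ] roll 0.15
[281.85849134 109.75565043]
[284.38018309 206.77445945]
```

View pics/c4.png

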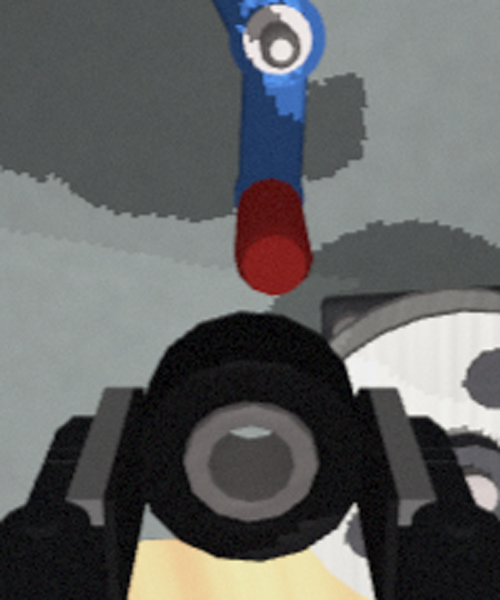

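Run:
```python
from h import *
w=load('w4');im=cv2.imread('pics/w4.png')
st=ray(w,292,119.6,.091);sh=ray(w,290.8,116,.061);hd=ray(w,290,206,.117)
print('stubtop',st,'shoulder',sh,'handle',hd,'dist',np.hypot(*(st-hd)[:2]),np.degrees(np.arctan2(*(hd-st)[1::-1])))
g=im[:,:,1].copy();
p=np.array([.6205,-.2613,.1726])
for dz in (0,.002): 
  r=ray(w,281.1,284.8,p[2]+dz);print('roller',r,'minus tcp',r-p)
togo([.635,-.2,.17],-12)
h=np.radians(-11.85);x=np.array([np.cos(h),np.sin(h)]);y=np.array([np.sin(h),-np.cos(h)])
for dz in (0,.002):
  d=(st-ray(w,281.1,284.8,p[2]+dz))[:2]*100;print('shift x,y',x@d,y@d)
```

```text
stubtop [ 0.63962412 -0.2046473   0.091     ] shoulder [ 0.63970793 -0.20502659  0.061     ] handle [ 0.62905661 -0.247538    0.117     ] dist 0.04417333596975034 -103.84099120883823
roller [ 0.62094399 -0.26165104  0.1726    ] minus tcp [ 0.00044399 -0.00035104  0.        ]
roller [ 0.62119099 -0.26045508  0.1746    ] minus tcp [0.00069099 0.00084492 0.002     ]
pos [ 0.6205 -0.2611  0.1726] heading -11.85 w 0.0373 F [-0.4  0.7 -1.1] t 5.3833
shift cm [ 0.16 -6.28  0.26] tilt [ 0.    -0.001 -1.   ] roll 0.15
shift x,y 0.6576299443023856 -5.962487422048988
shift x,y 0.6580155493196143 -5.840368003581051
```

Request:
play_rows:
  motion:
    - {"fingers": 1, "translation": [0.3, -3, 0], "roll": 2}
    - {"fingers": 1, "translation": [0.65, -5.9, 0], "roll": 2}
    - {"fingers": 1, "translation": [0.65, -5.9, 0], "roll": 2}
    - {"fingers": 1, "translation": [0.65, -5.9, 2.5], "roll": 2}
    - {"fingers": 1, "translation": [0.65, -5.9, 4.5], "roll": 2}
    - {"fingers": 1, "translation": [0.65, -5.9, 5.2], "roll": 2}
    - {"fingers": 1, "translation": [0.65, -5.9, 5.2], "roll": 2}
    - {"fingers": 1, "translation": [0.65, -5.9, 5.6], "roll": 2}
    - {"fingers": 1, "translation": [0.65, -5.9, 6.0], "roll": 2}
    - {"fingers": 1, "translation": [0.65, -5.9, 6.3], "roll": 2}
    - {"fingers": 1, "translation": [0.65, -5.9, 6.6], "roll": 2}
    - {"fingers": 1, "translation": [0.65, -5.9, 6.6], "roll": 2}

```text
clock: 6.38
eef_pos: [0.6394, -0.2059, 0.1065]
tool_rot: [0.993, -0.121, 0.001, -0.001]
ft_force: [1.6, 2.2, 0.6]
grip_width: 0.0371
```

Run:
```python
from h import *
snap('wrist','w5.png'); togo([.6396,-.2046,.0825],-14)
```

```text
pos [ 0.6394 -0.206   0.1066] heading -13.95 w 0.0374 F [ 1.6  2.1 -1.4] t 6.4333
shift cm [-0.01 -0.13  2.41] tilt [ 0.001 -0.001 -1.   ] roll 0.05
```

View pics/w5.png

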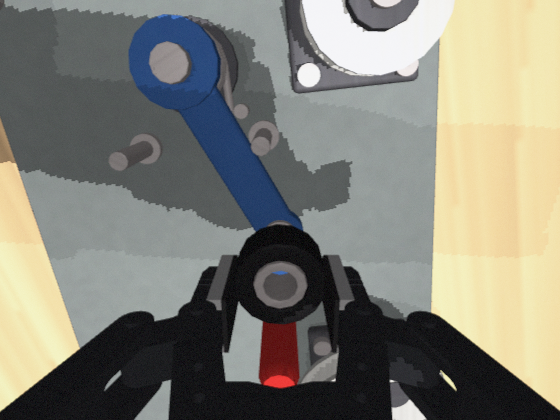

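Eight pictures so far. The stub's top shows inside the bore at about (281,285) and side forces are small, so I'm continuing down.

Request:
play_rows:
  motion:
    - {"fingers": 1, "translation": [0, -0.1, 0.4], "roll": 0}
    - {"fingers": 1, "translation": [0, -0.1, 0.8], "roll": 0}
    - {"fingers": 1, "translation": [0, -0.1, 1.2], "roll": 0}
    - {"fingers": 1, "translation": [0, -0.1, 1.6], "roll": 0}
    - {"fingers": 1, "translation": [0, -0.1, 1.9], "roll": 0}
    - {"fingers": 1, "translation": [0, -0.1, 1.9], "roll": 0}

```text
clock: 6.93
eef_pos: [0.639, -0.2052, 0.0863]
tool_rot: [0.993, -0.122, -0.0, -0.0]
ft_force: [2.1, 1.6, -2.8]
grip_width: 0.0374
```

Request:
play_rows:
  motion:
    - {"fingers": 1, "translation": [0, 0, 0.15], "roll": 0}
    - {"fingers": 1, "translation": [0, 0, 0.3], "roll": 0}
    - {"fingers": 1, "translation": [0, 0, 0.4], "roll": 0}
    - {"fingers": 1, "translation": [0, 0, 0.4], "roll": 0}

```text
clock: 7.27
eef_pos: [0.6393, -0.2054, 0.084]
tool_rot: [0.993, -0.122, 0.0, -0.0]
ft_force: [-0.0, 3.3, 3.1]
grip_width: 0.0372
```

Request:
play_rows:
  motion:
    - {"fingers": 1, "translation": [0, 0, 0.1], "roll": 0}
    - {"fingers": 1, "translation": [0, 0, 0.2], "roll": 0}
    - {"fingers": 1, "translation": [0, 0, 0.2], "roll": 0}

```text
clock: 7.52
eef_pos: [0.6393, -0.2054, 0.0838]
tool_rot: [0.993, -0.121, 0.001, 0.0]
ft_force: [-2.2, 3.7, 10.2]
grip_width: 0.0375
```

Request:
play_rows:
  motion:
    - {"fingers": -0.25, "translation": [0, 0, -0.1], "roll": 0}
    - {"fingers": -0.25, "translation": [0, 0, -0.1], "roll": 0}
    - {"fingers": -0.25, "translation": [0, 0, -0.1], "roll": 0}
    - {"fingers": -0.25, "translation": [0, 0, -0.1], "roll": 0}
    - {"fingers": -0.25, "translation": [0, 0, -1], "roll": 0}
    - {"fingers": -0.25, "translation": [0, 0, -3], "roll": 0}
    - {"fingers": -0.25, "translation": [0, 0, -6], "roll": 0}
    - {"fingers": -0.25, "translation": [0, 0, -9], "roll": 0}
    - {"fingers": -0.25, "translation": [0, 4, -9], "roll": 0}
    - {"fingers": -0.25, "translation": [0, 5.9, -9], "roll": 0}
    - {"fingers": -0.25, "translation": [0, 5.9, -9], "roll": 0}
    - {"fingers": -0.25, "translation": [0, 5.9, -9], "roll": 0}

```text
clock: 8.52
eef_pos: [0.6244, -0.264, 0.1716]
tool_rot: [0.992, -0.123, 0.0, -0.0]
ft_force: [-0.1, -0.4, 0.6]
grip_width: 0.0537
```

Run:
```python
from h import *
snap('wrist','w6.png'); togo([.629,-.2475,.098],-14)
```

```text
pos [ 0.6246 -0.2629  0.1713] heading -14.02 w 0.0532 F [-0.5 -0.1 -0.4] t 8.5667
shift cm [ 0.06 -1.6   7.33] tilt [-0. -0. -1.] roll -0.02
```

View pics/w6.png

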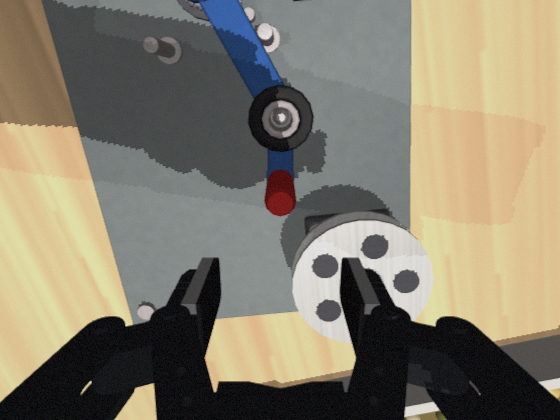

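Run:
```python
from h import *
w=load('w6');im=cv2.cvtColor(cv2.imread('pics/w6.png'),cv2.COLOR_BGR2HSV)
r=im[150:230,250:310]
m=(((r[...,0]<8)|(r[...,0]>172))&(r[...,1]>140)&(r[...,2]>60)).astype(np.uint8)
x,y,ww,hh=cv2.boundingRect(m);print('red bbox',x+250,y+150,ww,hh,'top-centre approx',ray(w,280.5,200.5,.116))
S=np.array([.6396,-.2048]);H=np.array([.629,-.2475])
d=44.;a=(140**2-100**2+d**2)/(2*d)/1000;hh=np.sqrt(.14**2-a*a);u=(S-H)/np.linalg.norm(S-H)
for s in (1,-1):
  P=H+a*u+s*hh*np.array([-u[1],u[0]]);print('P',P,'stop dist',np.hypot(*(P-[.565,-.137])))
  v=H-P;an0=np.arctan2(v[1],v[0]);print('handle ang',np.degrees(an0))
  hd=np.radians(-14);X=np.array([np.cos(hd),np.sin(hd)]);Y=np.array([np.sin(hd),-np.cos(hd)])
  for t in np.arange(0,.95,.082):
    q=P+.14*np.array([np.cos(an0-t),np.sin(an0-t)])-H; print(round(t,3),(X@q*100).round(2),(Y@q*100).round(2),np.degrees(t).round(1),(q+H).round(3))
c=load('top1'); print('pivot px',ray(c,347.5,191,.062))
```

```text
red bbox 265 170 31 46 top-centre approx [ 0.62938167 -0.24592715  0.116     ]
P [ 0.61288711 -0.10843032] stop dist 0.0557620130355432
handle ang -83.39106602850806
0.0 0.0 0.0 0.0 [ 0.629 -0.248]
0.082 -1.09 0.36 4.7 [ 0.618 -0.248]
0.164 -2.21 0.63 9.4 [ 0.606 -0.248]
0.246 -3.34 0.81 14.1 [ 0.595 -0.247]
0.328 -4.48 0.89 18.8 [ 0.583 -0.245]
0.41 -5.63 0.88 23.5 [ 0.572 -0.242]
0.492 -6.77 0.77 28.2 [ 0.561 -0.239]
0.574 -7.91 0.58 32.9 [ 0.551 -0.234]
0.656 -9.02 0.29 37.6 [ 0.541 -0.228]
0.738 -10.1 -0.09 42.3 [ 0.531 -0.222]
0.82 -11.15 -0.56 47.0 [ 0.522 -0.215]
0.902 -12.15 -1.11 51.7 [ 0.514 -0.207]
P [ 0.70828058 -0.13211114] stop dist 0.14336396158189862
handle ang -124.49190913024253
0.0 0.0 0.0 0.0 [ 0.629 -0.248]
0.082 -1.06 -0.45 4.7 [ 0.62  -0.241]
0.164 -2.08 -0.98 9.4 [ 0.611 -0.233]
0.246 -3.05 -1.59 14.1 [ 0.603 -0.225]
0.328 -3.96 -2.28 18.8 [ 0.596 -0.216]
0.41 -4.82 -3.04 23.5 [ 0.59  -0.206]
0.492 -5.61 -3.87 28.2 [ 0.584 -0.196]
0.574 -6.34 -4.76 32.9 [ 0.579 -0.186]
0.656 -6.98 -5.71 37.6 [ 0.575 -0.175]
0.738 -7.55 -6.71 42.3 [ 0.572 -0.164]
0.82 -8.03 -7.75 47.0 [ 0.57  -0.153]
0.902 -8.43 -8.83 51.7 [ 0.569 -0.141]
pivot px [ 0.61383569 -0.10774456  0.062     ]
```

Request:
play_rows:
  motion:
    - {"fingers": -0.25, "translation": [0.05, -1.55, 0], "roll": 0}
    - {"fingers": -0.25, "translation": [0.05, -1.55, 0], "roll": 0}
    - {"fingers": -0.25, "translation": [0.05, -1.55, 3], "roll": 0}
    - {"fingers": -0.25, "translation": [0.05, -1.55, 5.5], "roll": 0}
    - {"fingers": -0.25, "translation": [0.05, -1.55, 7], "roll": 0}
    - {"fingers": -0.25, "translation": [0.05, -1.55, 7], "roll": 0}
    - {"fingers": 1, "translation": [0.05, -1.55, 7], "roll": 0}
    - {"fingers": 1, "translation": [0.05, -1.55, 7], "roll": 0}
    - {"fingers": 1, "translation": [0.05, -1.55, 7], "roll": 0}
    - {"fingers": 1, "translation": [0.05, -1.55, 7], "roll": 0}
    - {"fingers": 1, "translation": [0.05, -1.55, 7], "roll": 0}
    - {"fingers": 1, "translation": [0.05, -1.55, 7], "roll": 0}
    - {"fingers": 1, "translation": [0.05, -1.55, 7], "roll": 0}

```text
clock: 9.65
eef_pos: [0.6289, -0.2476, 0.1035]
tool_rot: [0.993, -0.122, 0.0, -0.0]
ft_force: [-4.0, 2.4, 6.7]
grip_width: 0.016
```

Request:
play_rows:
  motion:
    - {"fingers": 1, "translation": [-0.55, 0.2, 0], "roll": 2.3}
    - {"fingers": 1, "translation": [-1.1, 0.36, 0], "roll": 4.7}
    - {"fingers": 1, "translation": [-1.65, 0.5, 0], "roll": 7}
    - {"fingers": 1, "translation": [-2.2, 0.63, 0], "roll": 9.4}
    - {"fingers": 1, "translation": [-2.78, 0.73, 0], "roll": 11.7}
    - {"fingers": 1, "translation": [-3.34, 0.81, 0], "roll": 14.1}
    - {"fingers": 1, "translation": [-3.9, 0.86, 0], "roll": 16.4}
    - {"fingers": 1, "translation": [-4.48, 0.89, 0], "roll": 18.8}
    - {"fingers": 1, "translation": [-5.05, 0.9, 0], "roll": 21.1}
    - {"fingers": 1, "translation": [-5.63, 0.88, 0], "roll": 23.5}
    - {"fingers": 1, "translation": [-6.2, 0.84, 0], "roll": 25.8}
    - {"fingers": 1, "translation": [-6.77, 0.77, 0], "roll": 28.2}
    - {"fingers": 1, "translation": [-7.34, 0.69, 0], "roll": 30.5}
    - {"fingers": 1, "translation": [-7.9, 0.58, 0], "roll": 32.9}
    - {"fingers": 1, "translation": [-8.46, 0.45, 0], "roll": 35.2}
    - {"fingers": 1, "translation": [-9.02, 0.29, 0], "roll": 37.6}
    - {"fingers": 1, "translation": [-9.56, 0.11, 0], "roll": 40}
    - {"fingers": 1, "translation": [-10.1, -0.09, 0], "roll": 42.3}
    - {"fingers": 1, "translation": [-10.1, -0.09, 0], "roll": 42.3}

```text
clock: 11.23
eef_pos: [0.5343, -0.2244, 0.1036]
tool_rot: [0.882, -0.472, 0.005, 0.0]
ft_force: [4.1, -3.6, -2.3]
grip_width: 0.0161
```

```bash
cat >> h.py <<'E'
def arm():
    o=bot.get_obs();P=np.array([.6129,-.1084]);v=o['eef_pos'][:2]-P
    print('r',np.hypot(*v).round(4),'theta',np.radians(-83.39)-np.arctan2(v[1],v[0]),'F',o['ft_force'].round(1),'w',o['grip_width'])
    t=np.array([v[1],-v[0]])/np.hypot(*v);print('push tangential (against)',o['ft_force'][:2]@t,'radial',o['ft_force'][:2]@v/np.hypot(*v))
E
python3 -c "
from h import *
arm();togo([.522,-.215,.1035],-61)
togo([.5195,-.2125,.1035],-61)"
```

```text
r 0.1401 theta 0.7109424232475985 F [ 4.1 -3.6 -2.3] w 0.01614536597973825
push tangential (against) -5.374913800263185 radial 0.6946062903247913
pos [ 0.5343 -0.2244  0.1036] heading -56.35 w 0.0161 F [ 4.1 -3.6 -2.3] t 11.2333
shift cm [-1.46  0.5  -0.  ] tilt [ 0.008 -0.004 -1.   ] roll 4.65
pos [ 0.5343 -0.2244  0.1036] heading -56.35 w 0.0161 F [ 4.1 -3.6 -2.3] t 11.2333
shift cm [-1.81  0.57 -0.01] tilt [ 0.008 -0.004 -1.   ] roll 4.65
```

Request:
play_rows:
  motion:
    - {"fingers": 1, "translation": [-0.4, 0.14, 0], "roll": 2}
    - {"fingers": 1, "translation": [-0.8, 0.26, 0], "roll": 4}
    - {"fingers": 1, "translation": [-1.15, 0.37, 0], "roll": 4.7}
    - {"fingers": 1, "translation": [-1.4, 0.45, 0], "roll": 4.7}
    - {"fingers": 1, "translation": [-1.6, 0.5, 0], "roll": 4.7}
    - {"fingers": 1, "translation": [-1.6, 0.5, 0], "roll": 4.7}
    - {"fingers": 1, "translation": [-1.6, 0.5, 0], "roll": 4.7}

```text
clock: 11.82
eef_pos: [0.5218, -0.215, 0.1036]
tool_rot: [0.862, -0.508, 0.005, 0.001]
ft_force: [4.1, -6.0, -0.8]
grip_width: 0.0164
```

```bash
python3 -c "
from h import *
arm()"
```

```text
r 0.1402 theta 0.8228916280985921 F [ 4.1 -6.  -0.8] w 0.0164411894264068
push tangential (against) -7.044652509431874 radial 1.906851386252688
```

Request:
play_rows:
  motion:
    - {"fingers": 1, "translation": [-0.2, 0.07, 0], "roll": 0}
    - {"fingers": 1, "translation": [-0.4, 0.14, 0], "roll": 0}
    - {"fingers": 1, "translation": [-0.6, 0.2, 0], "roll": 0}
    - {"fingers": 1, "translation": [-0.6, 0.2, 0], "roll": 0}
    - {"fingers": 1, "translation": [-0.6, 0.2, 0], "roll": 0}
    - {"fingers": 1, "translation": [-0.6, 0.2, 0], "roll": 0}

```text
clock: 12.32
eef_pos: [0.5198, -0.2132, 0.1037]
tool_rot: [0.861, -0.508, 0.008, 0.001]
ft_force: [11.4, -12.6, -7.6]
grip_width: 0.0164
```

```bash
python3 -c "
from h import *
arm();snap('top','top2.png');im=cv2.imread('pics/top2.png');cv2.imwrite('pics/c7.png',cv2.resize(im[140:250,315:445],None,fx=4,fy=4,interpolation=2));snap('scene','scene2.png');arm()"
```

```text
r 0.1402 theta 0.8416160377731292 F [ 11.4 -12.6  -7.6] w 0.016405749877756698
push tangential (against) -16.889635429201434 radial 1.9165564423669992
r 0.1402 theta 0.8414450408115912 F [ 10.1 -12.1  -7.5] w 0.015816557321685482
push tangential (against) -15.57013232887752 radial 2.3274046378151736
```

View pics/scene2.png

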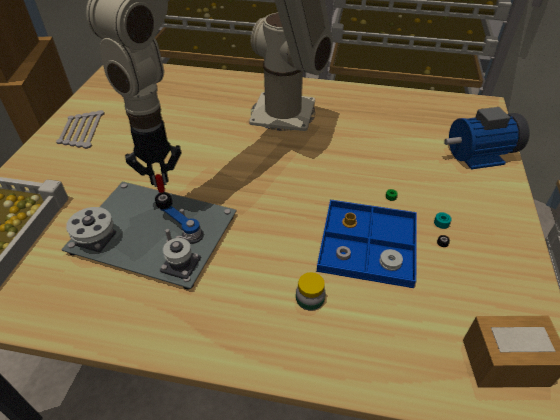

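View pics/c7.png

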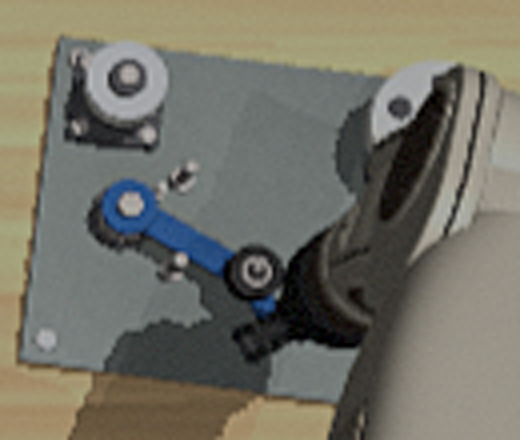

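The push went from 7 N (the spring alone) to about 16 N over the last 2.5 mm, so the arm is hard on its stop. The roller is still on the stub, at about (255,270) in the crop.

```bash
python3 -c "
from h import *
arm();print(bot.job_done())"
```

```text
r 0.1402 theta 0.8414450408115912 F [ 10.1 -12.1  -7.5] w 0.015816557321685482
push tangential (against) -15.57013232887752 radial 2.3274046378151736
the job is handed in; nothing more can be done
None
```

The black roller is on the tensioner stub, and the arm is swung back against its stop. The gripper is holding it there by the red handle. The job was handed in at about 12.4 s of the 64 s allowed.

- **Roller:** Lowering it met firm contact at the height expected for fully home (about 10 N, with the tool 83.8 mm above the bench). The pictures after release and after the swing show it centred on the stub. I did not measure its seated height in a picture.
- **Stop:** The resistance at the handle rose from 7 N, which is the spring alone, to about 16 N over the last 2.5 mm. The top view shows the arm at the stop post. The angle I worked out from the tool position is 0.84 rad, against the nominal 0.82. I put that down to the fingers giving slightly and a millimetre or two of error in where I placed the pivot.
- **Grip:** The gripper read about 2 mm under the true size on both the roller (37.4 mm for 40) and the handle (16 mm for 18). Neither slipped.
- **Other things:** The last scene picture shows the other spares and the grease tin where they were.

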